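# Put the soil probes on charge and shut the case

## Robot

A 6-joint arm with a two-finger parallel gripper is mounted at the origin on the work surface. World frame = base frame: x ahead of the robot, y to its left, z up, the work surface at z = 0. Lengths are in mm, angles in rad, forces in N, time in s.
With the tool pointing down it reaches from about 400 to 925 mm from the base axis. Payload 12.5 kg.
Tool frame: the origin (TCP) lies at the very end of the fingers, on their centre line; the grasp point (between the pads) lies 19 mm behind it; z points along the fingers, y is the line along which they close (so a half turn about z gives the same grasp; the last joint's range is limited). The gripper opens to 95 mm and grips with 3 to 60 N. Pads are 20 mm wide; open, the fingers measure 119 mm over their backs; the gripper's body (75 mm by 180 mm) begins 59 mm behind the grasp point.
Start: joints at [-0.106, 0.491, 1.559, -0, 1.092, -0.106], TCP at [625.017, 0.021, 214.661] pointing down, gripper open.
Joint ranges: [-3.1, 3.1], [-0.84, 2.19], [0.05, 2.79], [-1.13, 4.28], [0.06, 2.93], [-2.69, 2.69]. Speed limits (rad/s): [2.22, 2.22, 2.79, 3.14, 3.14, 3.14].

## Interface

Orientations are given as a 3x3 rotation matrix whose columns are the frame's x, y, z axes.
In Python, from station import sensors, eyes, workorder, models gives the robot as it stands.
- The arm moves only by the shell command python3 -m pendant 'ROWS' [FORCE]. ROWS is JSON, a list that holds one entry, the list of rows, each a list of 5 numbers: the shift along the world's x, y, z in cm, then the turn about the world's z in degrees, then the finger opening in cm, from 0 to 9.51. In form: [[[x, y, z, spin, fingers], ...]]. A call has 1 to 20 rows; each row is the pose to reach, as a shift and turn from the pose commanded when the call began; what a row does not reach only later rows make up. A row lasts 1/12 s, in which the tool goes at most 41.7 mm and 7.16 degrees, less where a joint would pass 70% of its speed; a pose out of reach is approached as far as the arm can. A call with a gripper value outside its range is refused whole. The fingers move at their own pace and stop on an object; FORCE is the grip in N (left out, the last holds). Time passes only in rows, so rows that repeat a pose let the fingers close. It gives the time, the measured TCP pose, the force, the opening and the grip force at its end, in the units of the state.
- sensors.observe(): the state, without advancing time (a new reading comes with each control period).
- eyes.grab_frame(name): name is "scene" or "side" or "wrist"; returns a dict with "color" (400x640x3 uint8, red, green, blue), "mtx" (3x3 intrinsics, pixels), "origin" and "orientation" of the camera in the world; the wrist camera has in their place "hand_eye" (4x4, takes a point from camera to tool coordinates, whose origin is the TCP and whose axes are the flange's). Camera axes: x right, y down, z forward; pixel columns grow to the right and rows downward; lengths in mm; the calibration is good to about 2 mm. A picture is of the moment at which its call begins: read the wrist's pose just before it. There is no depth.
- workorder.finish_job(): hands the job in; it is judged then, once.
Trained networks look in a picture, given as the dict that the camera call returned (one of the last four; its "shot" number tells which), for a name from the list of things; names that differ only in an ending like _2 or _b are one class to them, and where a whole thing is asked for, a point or a joint stands for the part that bears it (a point fixed in the world has none). Each returns a list of dicts, best first, with "p" (0 to 1); they miss things now and then, are a little off and sometimes report something else, mostly with a low value. They report only what shows in the picture. A call takes as long as a camera call.
- models.spot_in(picture, label): "box" ([left, top, right, bottom] in pixels, round what is visible of it).
- models.regions_of(picture, label): "mask" (400x640 bool, what is visible of it) and "box" ([left, top, right, bottom] in pixels, round what is visible of it).
The state is a dict: "t": time; "q": joint angles; "qvel": joint speeds; "tau": joint torques, N m; "position": TCP position; "eef_rot": TCP orientation; "wrist_force": force on the tool from outside, world axes, zero at the start; "wrist_torque": the same for the moment, N m; "opening": finger opening in mm; "grip_force": force on a finger pad.
Only numpy, scipy, OpenCV 4.12 (cv2) and the standard library are available. Lean on these libraries where they do the work, as an engineer would, in place of code of your own. Each camera call takes 0.05 s, during which the arm holds its last target. There are 200 camera calls.

## Task

Put every soil probe that lies on the bench away in the charging case: open the clear lid, push each probe's pin fully home into a terminal opening (any opening, one probe each) and shut the lid. Then, with the case loaded and shut, flip the toggle switch beside it over to on (leaning to the back), and leave the other things on the bench where they are.

Things in the scene. Friction and masses are not known exactly. Their poses are not given: they have to be found in the camera images.
- case: Charging case, fixed: grey tray 200 (x) by 320 mm (y), origin at the centre of its underside, x from its open front to its back. Floor 12 mm above the bench; side walls 5 mm thick, outer faces at y = +-160 mm, 53 mm high; no front wall. Back: black terminal block, x = 45 to 95 mm, 50 mm high, four 15 mm square openings 50 mm deep in its front.
- lid (a joint): Angle of the case's clear acrylic lid (200 x 320 x 6 mm, aluminium rim) about its back edge: 0 shut, grows as its front edge rises, 1.75 is the stop; stiff hinge, stays where it is left (a push of about 4 N at the tab moves it).
- lid_tab (a point): Grip point on the lid's black tab: 30 mm wide along the case's y, 14 mm thick, out 55 mm past the middle of the lid's front edge; this point is 30 mm out from that edge, 230 mm from the hinge line, at mid-thickness. With the lid shut it lies 130 mm in front of the case's origin, 58 mm above the bench.
- lid_hinge (a point): Middle of the lid's hinge line, which runs along the case's y, at (100, 0, 58) mm in the case's frame; at lid angle a the tab point lies 230 cos(a) mm in front of it and 230 sin(a) mm above it.
- switch (a joint): Angle of the charging toggle switch standing beside the case's right (-y) wall: 0 off (lever leans to the front, -x of the case), 1.0 on (leans to the back); stays where it is left.
- switch_tip (a point): Centre of the 26 mm black ball at the end of the switch lever; lever 80 mm long, pivot 22 mm above the bench at (-50, -190) mm in the case's frame; ball about 92 mm high at either end, 102 mm midway. Its grey block is 70 x 50 x 25 mm.
- opening0 (a point): Centre of the mouth of terminal opening 0, at (45, -93, 27) mm in the case's frame; a probe goes in along the case's +x. Two guide ribs (x = 27 to 45 mm, 4 mm thick, tops 30 mm above the bench) stand before it, 36 mm apart, either side of the seated grip's front end; keep the fingers behind them.
- opening1 (a point): Centre of the mouth of terminal opening 1, at (45, -31, 27) mm in the case's frame; a probe goes in along the case's +x. Two guide ribs (x = 27 to 45 mm, 4 mm thick, tops 30 mm above the bench) stand before it, 36 mm apart, either side of the seated grip's front end; keep the fingers behind them.
- opening2 (a point): Centre of the mouth of terminal opening 2, at (45, 31, 27) mm in the case's frame; a probe goes in along the case's +x. Two guide ribs (x = 27 to 45 mm, 4 mm thick, tops 30 mm above the bench) stand before it, 36 mm apart, either side of the seated grip's front end; keep the fingers behind them.
- opening3 (a point): Centre of the mouth of terminal opening 3, at (45, 93, 27) mm in the case's frame; a probe goes in along the case's +x. Two guide ribs (x = 27 to 45 mm, 4 mm thick, tops 30 mm above the bench) stand before it, 36 mm apart, either side of the seated grip's front end; keep the fingers behind them.
- probe0: Soil probe (there are three or four; None also if absent): white grip, a square bar 80 x 30 x 30 mm, with a 10 mm round steel pin that sticks out 45 mm from one end and has a tapered nose; 90 g. Origin at the centre of the grip (15 mm above what it lies on), x along the pin, from grip to tip. It may lie on any of the grip's four sides.
- probe0_tip (a point): Tip of that probe's pin, 85 mm along x from its origin. Fully home it is 90 mm along x in the case's frame, the grip's end against the block.
- probe1: Soil probe (there are three or four; None also if absent): white grip, a square bar 80 x 30 x 30 mm, with a 10 mm round steel pin that sticks out 45 mm from one end and has a tapered nose; 90 g. Origin at the centre of the grip (15 mm above what it lies on), x along the pin, from grip to tip. It may lie on any of the grip's four sides.
- probe1_tip (a point): Tip of that probe's pin, 85 mm along x from its origin. Fully home it is 90 mm along x in the case's frame, the grip's end against the block.
- probe2: Soil probe (there are three or four; None also if absent): white grip, a square bar 80 x 30 x 30 mm, with a 10 mm round steel pin that sticks out 45 mm from one end and has a tapered nose; 90 g. Origin at the centre of the grip (15 mm above what it lies on), x along the pin, from grip to tip. It may lie on any of the grip's four sides.
- probe2_tip (a point): Tip of that probe's pin, 85 mm along x from its origin. Fully home it is 90 mm along x in the case's frame, the grip's end against the block.
- probe3: Soil probe (there are three or four; None also if absent): white grip, a square bar 80 x 30 x 30 mm, with a 10 mm round steel pin that sticks out 45 mm from one end and has a tapered nose; 90 g. Origin at the centre of the grip (15 mm above what it lies on), x along the pin, from grip to tip. It may lie on any of the grip's four sides.
- probe3_tip (a point): Tip of that probe's pin, 85 mm along x from its origin. Fully home it is 90 mm along x in the case's frame, the grip's end against the block.
- planter: Bystander: beige ceramic planter with a small plant, 140 mm across, 140 mm high; origin at the centre of its underside. Leave it alone.
- remote: Bystander: black plastic remote, 45 x 170 x 18 mm; origin at the centre of its underside. Leave it alone.
- chip_clip: Bystander: stainless spring clip chip holder, 100 x 60 mm foot, 76 mm high; origin at the centre of its underside. Leave it alone.
- photo_block: Bystander: acrylic photo block, 30 x 130 x 90 mm; origin at the centre of its underside. Leave it alone.
- coin_box: Bystander: lacquered coin box with clip-on lid, 94 x 134 x 61 mm; origin at the centre of its underside. Leave it alone.
- mug: Bystander: white mug, 80 mm across, 90 mm high; origin at the centre of its underside. Leave it alone.

How it is judged (in metres and radians):
On the way, in this order (a step that is already met when the one before it is completed fails the run):
1. every probe fully home in a terminal opening and the lid shut (x of each of probe0_tip, probe1_tip, probe2_tip, probe3_tip in the frame of case above 0.085 m and y of probe0_tip in the frame of case between -0.11 and 0.11 m and z of probe0_tip in the frame of case between 0.02 and 0.034 m and angle between the x axis of each of probe0, probe1, probe2, probe3 and the x axis of case, either way round below 0.13 rad and y of probe1_tip in the frame of case between -0.11 and 0.11 m and z of probe1_tip in the frame of case between 0.02 and 0.034 m and y of probe2_tip in the frame of case between -0.11 and 0.11 m and z of probe2_tip in the frame of case between 0.02 and 0.034 m and y of probe3_tip in the frame of case between -0.11 and 0.11 m and z of probe3_tip in the frame of case between 0.02 and 0.034 m and value of joint lid below 0.05 rad), for 0.2 s.
2. the charging switch flipped to on (value of joint switch above 0.8 rad), for 0.2 s.
At the end, for the whole second after the job is handed in: Every probe present is home in an opening (tip within 5 mm of fully home, 7 mm in height, in line with the case within 0.13 rad) and at rest, the lid is within 0.05 rad of shut and the switch is past 0.8 of its 1.0 rad (all of step 1 and linear speed of each of probe0, probe1, probe2, probe3 below 0.02 m/s and value of joint switch above 0.8 rad); the robot touches nothing.
It fails at once if a bystander (planter, remote, chip holder, photo block, coin box, mug) is moved more than 5 cm (distance of any of planter, remote, chip_clip, photo_block, coin_box, mug from where it was at the start of the episode above 0.05 m).
It fails at once if a bystander is tipped over (angle between any of planter, remote, chip_clip, photo_block, coin_box, mug's own z axis and vertical above 0.4 rad).
Of probe0, probe1, probe2, probe3 only 3 to 4 are there at a start; the rules pass over those that are not, and their reading is None.
At some moment in a run one of probe0, probe1, probe2, probe3 may be knocked a few centimetres aside while the robot is not near it.
It also fails if it takes over 210 s, if anything falls off the work surface, if the arm or the gripper's body presses on something with over 40 N, if the wrist force passes 120 N, or if a joint passes its speed limit or range.

## Working session

There is one attempt and no reset: what is moved stays moved. The work goes in short steps, Python scripts to look and compute and a shell command to move; the robot and the scene stay as the last step left them, time stands still between calls to the robot, and variables do not carry over. Pictures are saved under pics/ and viewed, at most 15 in all, crops included, and the job is handed in when it is done.

```bash
ls; mkdir -p pics
python3 - <<'E'
from station import sensors, eyes, models
import cv2
for n in("scene","side"):
    f=eyes.grab_frame(n); cv2.imwrite(f"pics/{n}0.png",f["color"][:,:,::-1])
    print(n,f["mtx"].tolist(),f["origin"],f["orientation"])
    for l in("probe0","case","lid_tab","switch_tip","opening0"):
        print(l,[(round(d["p"],2),[round(float(v)) for v in d["box"]]) for d in models.spot_in(f,l)][:6])
E
```

```text
pics
scene [[406.06156015272484, 0.0, 318.0234611948585], [0.0, 406.06156015272484, 202.31860479663666], [0.0, 0.0, 1.0]] [1050.00666403 1011.99614995 1182.67104977] [[-0.87904322  0.33470789 -0.33949028]
 [ 0.47665078  0.60309813 -0.63959103]
 [-0.00933021 -0.72404646 -0.68968809]]
probe0 [(0.66, [365, 277, 388, 300]), (0.63, [375, 240, 404, 260])]
case [(0.76, [267, 183, 356, 276])]
lid_tab [(0.86, [265, 186, 355, 262]), (0.61, [262, 181, 359, 274]), (0.42, [295, 182, 300, 191]), (0.2, [321, 278, 347, 328]), (0.15, [364, 276, 387, 301])]
switch_tip [(0.61, [294, 183, 301, 190])]
opening0 [(0.65, [262, 179, 355, 276])]
side [[424.6881472819627, 0.0, 320.30517360352127], [0.0, 424.6881472819627, 198.36246328287268], [0.0, 0.0, 1.0]] [-113.78039624 -631.36258285  983.31143466] [[ 0.73149711 -0.4697143   0.49424735]
 [-0.68170484 -0.51848857  0.51618613]
 [ 0.01380159 -0.71451948 -0.6994794 ]]
probe0 [(0.92, [348, 287, 375, 332]), (0.81, [427, 292, 449, 331]), (0.71, [220, 183, 251, 206]), (0.61, [236, 154, 258, 172])]
case [(0.56, [271, 155, 389, 255])]
lid_tab [(0.56, [275, 155, 386, 225]), (0.24, [268, 154, 388, 252])]
switch_tip []
opening0 [(0.57, [275, 155, 389, 250])]
```

View pics/scene0.png

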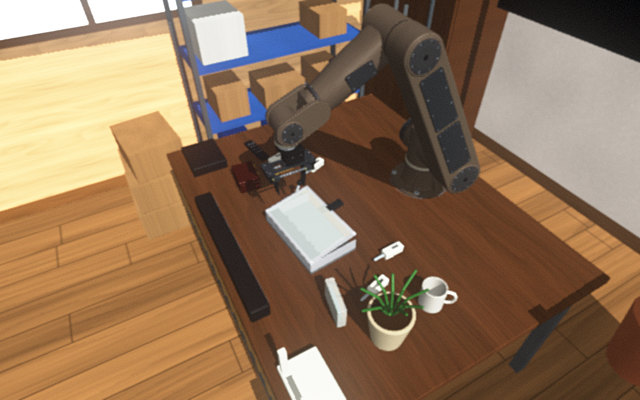

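View pics/side0.png

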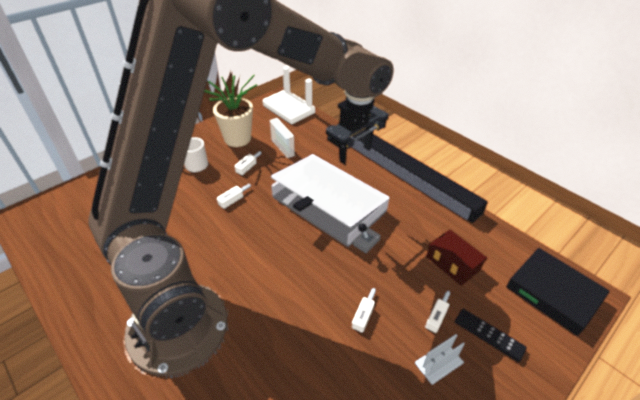

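Side view shows four probes at about (235,195), (247,163), (365,312) and (438,313). The case is at (330,200), its tab at (303,203) facing the robot, and the switch at (365,235). Next I'll fit poses from the silhouettes in both views.

```bash
cat > h.py <<'E'
import numpy as np, cv2
from scipy.optimize import minimize
from station import sensors, eyes, models
def grab(n):
    s=sensors.observe(); f=eyes.grab_frame(n)
    if n=="wrist":
        H=np.array(f["hand_eye"]); R=np.array(s["eef_rot"]); p=np.array(s["position"])
        f["R"]=R@H[:3,:3]; f["o"]=R@H[:3,3]+p
    else: f["R"]=np.array(f["orientation"]); f["o"]=np.array(f["origin"])
    f["K"]=np.array(f["mtx"]); return f
def proj(f,P):
    c=(np.atleast_2d(P)-f["o"])@f["R"]; c[:,2]=np.maximum(c[:,2],1); u=c@f["K"].T; return u[:,:2]/u[:,2:]
def back(f,uv,z):
    d=f["R"]@np.linalg.solve(f["K"],[uv[0],uv[1],1]); return f["o"]+d*(z-f["o"][2])/d[2]
def box(x0,x1,y0,y1,z0,z1): return np.array([[x,y,z] for x in(x0,x1) for y in(y0,y1) for z in(z0,z1)],float)
PROBE=[box(-40,40,-15,15,-15,15),box(40,85,-4.5,4.5,-4.5,4.5)]
CASE=[box(-100,100,-160,160,0,61),box(-155,-100,-15,15,51,65)]
def pose(q): 
    c,s=np.cos(q[2]),np.sin(q[2]); return np.array([[c,-s,0],[s,c,0],[0,0,1]]),np.array([q[0],q[1],q[3]])
def render(f,M,q,S=4):
    R,t=pose(q); im=np.zeros((400*S,640*S),np.uint8)
    for B in M:
        h=cv2.convexHull((np.clip(proj(f,B@R.T+t),-2000,3000)*S).astype(np.int32)); cv2.fillConvexPoly(im,h,1)
    return cv2.resize(im.astype(np.float32),(640,400),interpolation=cv2.INTER_AREA)
def fit(views,M,q0,fz=True):
    q0=np.array(q0,float); sc=np.array([15,15,.2,8.])
    def cost(v):
        q=q0+sc*np.r_[v,[0]*(4-len(v))]; c=0
        for f,m in views:
            r=render(f,M,q); c+=1-np.minimum(r,m).sum()/np.maximum(r,m).sum()
        return c/len(views)
    n=4 if fz else 3; best=None
    for _ in range(2):
        s=np.vstack([np.zeros(n),np.eye(n)]) if best is None else np.vstack([best.x,best.x-.4*np.eye(n)])
        best=minimize(cost,s[0],method="Nelder-Mead",options=dict(initial_simplex=s,xatol=.01,fatol=1e-4))
    return q0+sc*np.r_[best.x,[0]*(4-n)],best.fun
def yaw0(f,m,z):
    # grip->tip direction: skew of mask along the main axis on the plane
    v,u=np.nonzero(m); P=np.array([back(f,a,z)[:2] for a in zip(u,v)]); c=P.mean(0)
    e=np.linalg.eigh(np.cov(P.T))[1][:,1]; t=(P-c)@e
    if (t**3).mean()<0: e=-e
    return c,np.arctan2(e[1],e[0])
E
python3 - <<'E'
from h import *
fs=[grab("side"),grab("scene")]
ms=[[d for d in models.regions_of(f,"case") if d["p"]>.4] for f in fs]
views=[(f,m[0]["mask"].astype(np.float32)) for f,m in zip(fs,ms) if m]
for f,m in zip(fs,ms):
    print([(round(d["p"],2),d["box"]) for d in m])
    # tray-lid centre guess
c=back(fs[0],(330,200),40); print(c)
for v in (views,views[:1],views[1:]): print("case",[np.round(x,3) for x in fit(v,CASE,[c[0],c[1],0.,0.])])
allp=[]
for i,f in enumerate(fs):
    for d in models.regions_of(f,"probe0"):
        if d["p"]<.3: continue
        m=d["mask"]; c,y=yaw0(f,m,15)
        q,e=fit([(f,m.astype(np.float32))],PROBE,[c[0],c[1],y,15],False)
        print(i,round(d["p"],2),np.round(d["box"]),m.sum(),np.round(q,2),round(e,2))
for n in("planter","remote","chip_clip","photo_block","coin_box","mug"):
    d=models.spot_in(fs[0],n)
    if d: b=d[0]["box"]; print(n,round(d[0]["p"],2),np.round(back(fs[0],((b[0]+b[2])/2,b[3]),0)[:2]),np.round(back(fs[0],((b[0]+b[2])/2,(b[1]+b[3])/2),40)[:2]))
for i,f in enumerate(fs): print(i,[ (round(d["p"],2),np.round(d["box"])) for d in models.spot_in(f,"switch")])
E
```

```text
[(0.76, [271.4, 156.9, 386.5, 252.7])]
[(0.55, [265.6, 183.4, 356.0, 276.2])]
[570.44738442  38.74075804  40.        ]
case [array([5.82095e+02, 5.52270e+01, 1.06000e-01, 1.54200e+00]), np.float64(0.106)]
case [array([5.80501e+02, 5.33820e+01, 1.09000e-01, 3.82300e+00]), np.float64(0.101)]
case [array([ 5.75271e+02,  4.88070e+01,  1.43000e-01, -6.51900e+00]), np.float64(0.118)]
0 0.75 [424. 292. 449. 334.] 453 [ 5.0127e+02 -4.3123e+02  2.8000e-01  1.5000e+01] 0.09
0 0.71 [351. 288. 374. 331.] 426 [ 363.49 -300.76    0.4    15.  ] 0.15
0 0.6 [233. 154. 260. 174.] 263 [4.9208e+02 3.8474e+02 3.0000e-01 1.5000e+01] 0.14
1 0.66 [381. 242. 402. 258.] 225 [3.5683e+02 2.9118e+02 9.0000e-02 1.5000e+01] 0.21
1 0.6 [316. 156. 324. 169.] 66 [ 346.34 -292.76    0.93   15.  ] 0.5
1 0.58 [362. 278. 389. 300.] 209 [4.9289e+02 3.9419e+02 2.6000e-01 1.5000e+01] 0.35
1 0.46 [419. 278. 457. 313.] 813 [339.16 500.78   1.07  15.  ] 0.61
planter 0.91 [520. 514.] [629. 662.]
remote 0.97 [ 502. -584.] [ 532. -553.]
chip_clip 0.67 [ 369. -535.] [ 396. -506.]
photo_block 0.74 [620. 348.] [662. 396.]
coin_box 0.64 [ 618. -405.] [ 672. -358.]
mug 0.65 [453. -96.] [563.  19.]
0 [(0.4, array([359., 226., 367., 234.]))]
1 []
```

```bash
python3 -m pendant '[[[-4,1,5,2,9.5],[-8,2,10,4,9.5],[-11,3,14,6,9.5],[-14,4,18,6,9.5],[-14,4,18,6,9.5],[-14,4,18,6,9.5]]]'
python3 - <<'E'
from h import *
f=grab("wrist"); print(np.round(f["o"]),np.round(f["R"],2).tolist(),np.round(sensors.observe()["eef_rot"],2).tolist(),f["K"].tolist())
cv2.imwrite("pics/w1.png",f["color"][:,:,::-1])
for l in("lid_tab","case","switch_tip"):
    for d in models.regions_of(f,l)[:2]:print(l,round(d["p"],2),np.round(d["box"]))
E
```

```text
t: 1.8
position: [483.1, 40.7, 398.5]
eef_rot: [[-0.105, 0.994, 0.004], [0.994, 0.105, -0.0], [-0.001, 0.004, -1.0]]
wrist_force: [-0.4, -0.3, 0.2]
opening: 95.0
grip_force: 0.0
[474. 124. 570.] [[0.99, 0.1, 0.04], [0.1, -0.95, -0.3], [0.0, 0.3, -0.95]] [[-0.11, 0.99, 0.01], [0.99, 0.11, -0.0], [-0.0, 0.01, -1.0]] [[278.7621590263939, 0.0, 317.51607017879763], [0.0, 278.7621590263939, 199.76543184628918], [0.0, 0.0, 1.0]]
lid_tab 0.62 [287.  57. 440. 245.]
lid_tab 0.55 [326. 242. 341. 265.]
case 0.76 [287.  57. 442. 268.]
switch_tip 0.76 [324. 240. 343. 265.]
```

View pics/w1.png

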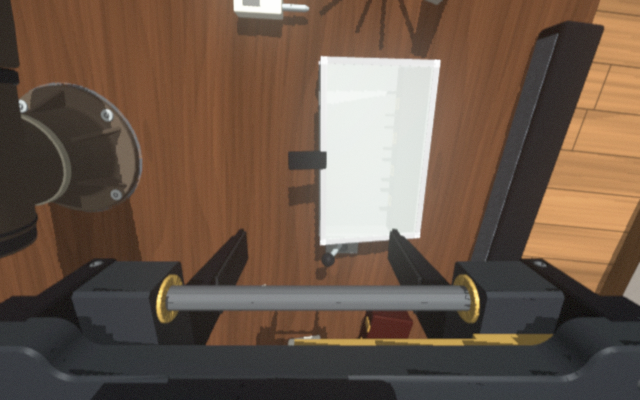

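Wrist view: lid corners are (319,57), (440,62), (420,238) and (321,244), the tab spans (289..326, 152..168), the switch ball is at (327,257), and a probe is at top left (258,8).

Run:
```python
from h import *
fw,fs=grab("wrist"),grab("side")
for z in(61,):
    for uv in[(319,57),(440,62),(420,238),(321,244)]: print(uv,np.round(back(fw,uv,z)))
print("tab end,mid",np.round(back(fw,(288.5,160),65)),np.round(back(fw,(320,160.5),65)),"ball",np.round(back(fw,(327,257),92)))
V=[]
for f in(fw,fs):
    d=models.regions_of(f,"case")[0]; V.append((f,d["mask"].astype(np.float32)))
for v in (V,V[:1],V[1:]): print([np.round(x,3) for x in fit(v,CASE,[581,53,.107,0])])
for f in(fw,fs):
  for n in("probe0",):
    for d in models.regions_of(f,n)[:5]: print(n,round(d["p"],2),np.round(d["box"]))
# tab height from two views: edge rows
g=cv2.resize(fs["color"][150:270,260:400],None,fx=4,fy=4,interpolation=cv2.INTER_CUBIC); cv2.imwrite("pics/sc.png",g[:,:,::-1])
```

```text
(319, 57) [470. 211.  61.]
(440, 62) [669. 224.  61.]
(420, 238) [703. -91.  61.]
(321, 244) [ 509. -124.   61.]
tab end,mid [433.  38.  65.] [490.  43.  65.] ball [ 522. -134.   92.]Traceback (most recent call last):
  File "<stdin>", line 8, in <module>
IndexError: list index out of range
```

Run:
```python
from h import *
fw,fs,fc=grab("wrist"),grab("side"),grab("scene")
V=[]
for f in(fw,fs,fc):
    for l in("case","opening0","lid_hinge"):
        d=models.regions_of(f,l)
        if d and d[0]["p"]>.4: V.append((f,d[0]["mask"].astype(np.float32))); print(l,d[0]["box"]);break
for v in (V,*[[a] for a in V]): print([np.round(x,3) for x in fit(v,CASE,[583,53,.11,0])])
for d in models.regions_of(fw,"probe0")[:5]: print(round(d["p"],2),np.round(d["box"]))
for f,n in((fw,"fw"),(fs,"fs")):
    d=models.regions_of(f,"switch_tip"); print([(round(e["p"],2),np.round(e["box"])) for e in d[:2]])
```

```text
case [287.6, 54.6, 442.5, 270.7]
case [271.0, 156.2, 390.7, 252.4]
case [268.6, 181.3, 355.1, 276.3]
[array([5.84613e+02, 5.77030e+01, 1.04000e-01, 3.08700e+00]), np.float64(0.103)]
[array([5.85794e+02, 5.82500e+01, 1.11000e-01, 6.56200e+00]), np.float64(0.063)]
[array([5.81132e+02, 5.33880e+01, 1.10000e-01, 3.55500e+00]), np.float64(0.102)]
[array([5.8349e+02, 6.4197e+01, 1.3000e-01, 8.1950e+00]), np.float64(0.108)]
0.75 [231.   1. 312.  17.]
0.57 [326. 244. 339. 268.]
0.44 [291. 342. 296. 345.]
[(0.76, array([323., 240., 343., 268.]))]
[(0.55, array([357., 225., 367., 238.]))]
```

```bash
python3 -m pendant '[[[-1,0,-2,7,9.5],[-2,0,-4,14,9.5],[-2.6,0,-6,21,9.5],[-2.6,0,-8,28,9.5],[-2.6,0,-10,35,9.5],[-2.6,0,-12,42,9.5],[-2.6,0,-14,49,9.5],[-2.6,0,-16,56,9.5],[-2.6,0,-18,63,9.5],[-2.6,0,-20,70,9.5],[-2.6,0,-20,77,9.5],[-2.6,0,-20,84,9.5],[-2.6,0,-20,90.5,9.5],[-2.6,0,-20,90.5,9.5],[-2.6,0,-20,90.5,9.5]]]'
python3 - <<'E'
from h import *
f=grab("wrist"); print(np.round(f["o"]))
cv2.imwrite("pics/w2.png",f["color"][:,:,::-1])
E
```

```text
t: 3.85
position: [459.1, 40.0, 194.7]
eef_rot: [[-0.994, -0.11, 0.0], [-0.11, 0.994, 0.0], [-0.0, 0.0, -1.0]]
wrist_force: [-0.4, -0.1, 0.9]
opening: 95.0
grip_force: 0.0
[375.  30. 366.]
```

View pics/w2.png

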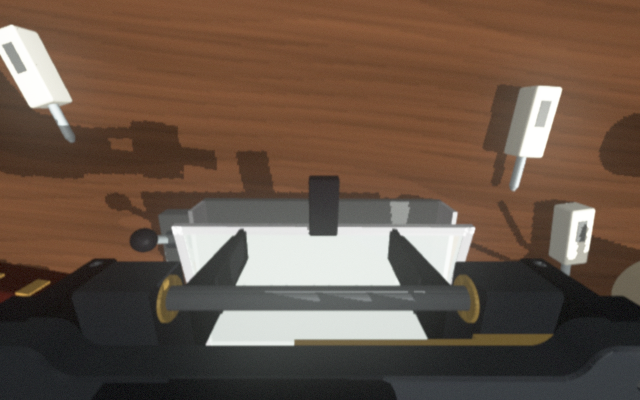

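Now the tab is at (323, 177..235), the lid's front corners at (173,227) and (474,226), the ball at (144,240), and probes at (40,75), (530,125) and (572,235).

Run:
```python
from h import *
f=grab("wrist")
for n,uv,z in(("tabend",(323.5,176.5),65),("tabroot",(323.5,226),65),("cornerR",(173,226.5),61),("cornerL",(474,226),61),("ball",(144,240),92)): print(n,np.round(back(f,uv,z),1))
for d in models.regions_of(f,"probe0"):
    if d["p"]<.4: continue
    m=d["mask"]; c,y=yaw0(f,m,15); q,e=fit([(f,m.astype(np.float32))],PROBE,[*c,y,15],False)
    q2,e2=fit([(f,m.astype(np.float32))],PROBE,q,True)
    print(round(d["p"],2),np.round(d["box"]),np.round(q,2),round(e,2),np.round(q2,2),round(e2,2))
```

```text
tabend [441.   44.4  65. ]
tabroot [499.5  51.1  65. ]
cornerR [ 520.9 -125.2   61. ]
cornerL [482.1 228.2  61. ]
ball [ 525.3 -141.2   92. ]
0.88 [  0.  24.  78. 140.] [ 363.19 -299.89    0.42   15.  ] 0.08 [ 362.82 -311.26    0.41    1.81] 0.05
0.71 [550. 199. 595. 276.] [4.9434e+02 3.9226e+02 2.9000e-01 1.5000e+01] 0.15 [ 5.0138e+02  4.1634e+02  2.6000e-01 -7.9900e+00] 0.09
0.7 [504.  82. 565. 189.] [3.5806e+02 2.8897e+02 7.0000e-02 1.5000e+01] 0.09 [3.5756e+02 2.9466e+02 6.0000e-02 7.4500e+00] 0.07
```

The lid's front edge measures too wide for z=61, so the lid seems to be standing ajar. I'll triangulate the tab and the corners from the two wrist views.

Run:
```python
from h import *
f=grab("wrist"); s=dict(f)
# first wrist view pose
R1=np.array([[-0.105,0.994,0.004],[0.994,0.105,0],[-0.001,0.004,-1.0]]); U,_,V=np.linalg.svd(R1); R1=U@V
H=np.array(f["hand_eye"]); g=dict(f,R=R1@H[:3,:3],o=R1@H[:3,3]+np.array([483.1,40.7,398.5]))
def tri(a,b):
    A=[];B=[]
    for F,uv in((g,a),(f,b)):
        d=F["R"]@np.linalg.solve(F["K"],[*uv,1]);d/=np.linalg.norm(d);P=np.eye(3)-np.outer(d,d);A.append(P);B.append(P@F["o"])
    A=np.vstack(A);B=np.hstack(B);x=np.linalg.lstsq(A,B,rcond=None)[0];return np.round(x,1),round(np.linalg.norm(A@x-B),1)
print("tabend",tri((288.5,160),(323.5,176.5)))
print("cornerR",tri((321,244),(173,226.5)))
print("cornerL",tri((319,57),(474,226)))
print("ball",tri((327,258),(144,240)))
# fit case with lid angle to tab/corner pixels
from scipy.optimize import least_squares
def pts(v):
    x,y,t,a=v; c,s_=np.cos(a),np.sin(a)
    def lid(r,yy,n): return [100-r*c-n*s_*1, yy, 58+r*s_+n*c]
    P=np.array([lid(255,0,7),lid(200,-160,3),lid(200,160,3),lid(0,-160,3),lid(0,160,3)])
    # normal of lid tilts toward +x... n direction=(sin a,0,cos a)
    for i,(r,n) in enumerate([(255,7),(200,3),(200,3),(0,3),(0,3)]): P[i,0]=100-r*c+n*s_
    Rz=np.array([[np.cos(t),-np.sin(t),0],[np.sin(t),np.cos(t),0],[0,0,1]])
    return P@Rz.T+[x,y,0]
m1=np.array([(288.5,160),(321,244),(319,57),(420,238),(440,62)]);m2=np.array([(323.5,176.5),(173,226.5),(474,226)])
r=least_squares(lambda v:np.r_[(proj(g,pts(v))-m1).ravel(),(proj(f,pts(v)[:3])-m2).ravel()],[585,56,.11,.1])
print(np.round(r.x,3)); print(np.round(r.fun,1))
```

```text
tabend (array([434.2,  43. ,  95.7]), np.float64(0.1))
cornerR (array([ 506.6, -110. ,   91.5]), np.float64(0.5))
cornerL (array([469.5, 205.9,  95.7]), np.float64(0.5))
ball (array([ 520.1, -134.1,  101.6]), np.float64(1.2))
[5.84927e+02 5.88780e+01 1.07000e-01 1.49000e-01]
[-0.1  0.9 -0.7 -0.2  1.3 -0.3 -1.  -1.3 -0.5 -2.1 -0.1  2.  -0.6 -1.5
 -1.1 -0.4]
```

```bash
python3 -m pendant '[[[0,0.5,-3,0,6],[0,0.5,-6,0,6],[0,0.5,-9,0,6],[0,0.5,-12,0,6],[0,0.5,-12,0,6],[0,0.5,-12,0,2],[0,0.5,-12,0,2],[0,0.5,-12,0,2],[0,0.5,-12,0,2],[0,0.5,-12,0,2],[0,0.5,-12,0,2]]]' 25
```

```text
t: 4.97
position: [459.3, 45.9, 75.5]
eef_rot: [[-0.994, -0.112, 0.001], [-0.112, 0.994, 0.001], [-0.002, 0.001, -1.0]]
wrist_force: [0.2, 7.9, 0.9]
opening: 29.8
grip_force: 25.0
```

```bash
python3 -c "
import math
for k in range(1,21):
    a=.155+.073*k;d=23*(.988-math.cos(a));print(k,round(d*.994,1),round(d*.107+.1,1),round(23*(math.sin(a)-.1544),1))"
```

```text
1 0.3 0.1 1.6
2 0.8 0.2 3.3
3 1.3 0.2 4.9
4 2.0 0.3 6.4
5 2.7 0.4 7.9
6 3.6 0.5 9.3
7 4.6 0.6 10.7
8 5.7 0.7 11.9
9 6.9 0.8 13.1
10 8.1 1.0 14.2
11 9.4 1.1 15.3
12 10.8 1.3 16.2
13 12.3 1.4 17.0
14 13.8 1.6 17.7
15 15.4 1.8 18.3
16 17.0 1.9 18.7
17 18.6 2.1 19.1
18 20.3 2.3 19.3
19 21.9 2.5 19.4
20 23.6 2.6 19.4
```

```bash
python3 -m pendant '[[[0.3,0.1,1.6,0,2],[0.8,0.2,3.3,0,2],[1.3,0.2,4.9,0,2],[2.0,0.3,6.4,0,2],[2.7,0.4,7.9,0,2],[3.6,0.5,9.3,0,2],[4.6,0.6,10.7,0,2],[5.7,0.7,11.9,0,2],[6.9,0.8,13.1,0,2],[8.1,1.0,14.2,0,2]]]'
```

```text
t: 5.8
position: [539.8, 54.6, 217.3]
eef_rot: [[-0.994, -0.113, -0.001], [-0.113, 0.994, -0.001], [0.001, -0.001, -1.0]]
wrist_force: [2.6, -7.2, -8.6]
opening: 29.5
grip_force: 25.0
```

```bash
python3 -m pendant '[[[1.3,0,1.1,0,2],[2.7,0.2,2.0,0,2],[4.2,0.3,2.8,0,2],[5.7,0.5,3.5,0,2],[7.3,0.7,4.1,0,2],[8.9,0.8,4.5,0,2],[10.5,1.0,4.9,0,2],[12.2,1.2,5.1,0,2],[13.8,1.4,5.2,0,2],[15.5,1.5,5.2,0,2],[15.5,1.5,5.2,0,2]]]'
```

```text
t: 6.72
position: [696.7, 71.2, 269.6]
eef_rot: [[-0.994, -0.113, 0.001], [-0.113, 0.994, 0.002], [-0.002, 0.002, -1.0]]
wrist_force: [0.5, 4.0, 6.3]
opening: 29.6
grip_force: 25.0
```

```bash
python3 -m pendant '[[[0,0,0,0,6],[0,0,0,0,6],[0,0,0,0,6],[0,0,0,0,6],[0,0,4,0,6],[0,0,7,0,6],[-4,0,10,0,6],[-8,0,10,0,6],[-12,0,10,0,6],[-16,0,10,0,6],[-20,0,10,0,6],[-22,0,10,0,6],[-22,0,10,0,6]]]'
python3 - <<'E'
from h import *
f=grab("wrist"); cv2.imwrite("pics/w3.png",f["color"][:,:,::-1]); print(np.round(f["o"]))
fs=grab("side")
for f in(f,fs):
  for d in models.regions_of(f,"probe0"):
    if d["p"]<.4: continue
    m=d["mask"]; c,y=yaw0(f,m,15); q,e=fit([(f,m.astype(np.float32))],PROBE,[*c,y,15],False)
    print(round(d["p"],2),np.round(d["box"]),np.round(q,2),round(e,2))
E
```

```text
t: 7.8
position: [471.2, 70.1, 370.0]
eef_rot: [[-0.994, -0.113, 0.002], [-0.113, 0.994, 0.0], [-0.002, -0.0, -1.0]]
wrist_force: [-0.4, -1.0, 0.8]
opening: 60.0
grip_force: 0.0
[387.  60. 541.]
0.77 [ 90.  45. 138. 121.] [ 364.05 -297.89    0.4    15.  ] 0.13
0.74 [ 25. 122.  72. 187.] [ 5.0103e+02 -4.2876e+02  2.7000e-01  1.5000e+01] 0.09
0.6 [469. 166. 494. 230.] [4.9514e+02 3.9168e+02 2.7000e-01 1.5000e+01] 0.1
0.56 [432.  90. 467. 158.] [3.5822e+02 2.8909e+02 6.0000e-02 1.5000e+01] 0.08
0.9 [427. 292. 451. 333.] [ 5.0142e+02 -4.3135e+02  2.7000e-01  1.5000e+01] 0.12
0.77 [355. 288. 374. 332.] [ 363.52 -301.12    0.41   15.  ] 0.12
0.67 [235. 156. 258. 172.] [4.9530e+02 3.8614e+02 2.7000e-01 1.5000e+01] 0.15
0.56 [219. 183. 250. 207.] [3.5716e+02 2.8117e+02 7.0000e-02 1.5000e+01] 0.14
```

View pics/w3.png

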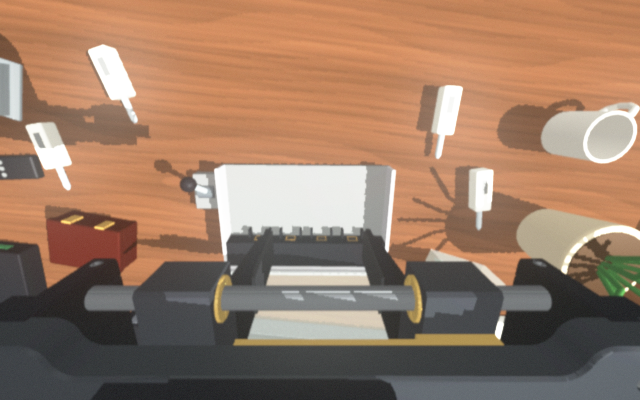

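The lid is open. The tray's front corners are at (217,165) and (395,168), with the block at row 235 and the opening markers at columns 261, 291, 322 and 352. I'll overlay the model on this view to refine the case pose.

Run:
```python
from h import *
f=grab("wrist"); q=[585,59,.107,0]; R,t=pose(q)
S=3.6
im=cv2.resize(f["color"][140:280,190:412],None,fx=S,fy=S,interpolation=cv2.INTER_CUBIC)[:,:,::-1].copy()
def dr(P,c):
    for a in proj(f,np.array(P,float)@R.T+t): cv2.circle(im,tuple(((a-[190,140]+.5)*S).astype(int)),3,c,-1)
dr([[-100,s*160,53] for s in(-1,1)]+[[-100,s*155,53] for s in(-1,1)]+[[-100,s*155,12] for s in(-1,1)],(0,0,255))
dr([[45,y,50] for y in(-155,-93,-31,31,93,155)],(0,200,0)); dr([[45,y,12] for y in(-155,-93,-31,31,93,155)],(255,0,0))
dr([[27,y+s*20,30] for y in(-93,-31,31,93) for s in(-1,1)],(0,200,255))
dr([[-88,-190,92]],(255,0,255))
cv2.imwrite("pics/ov.png",im)
```

```text
(no output)
```

View pics/ov.png

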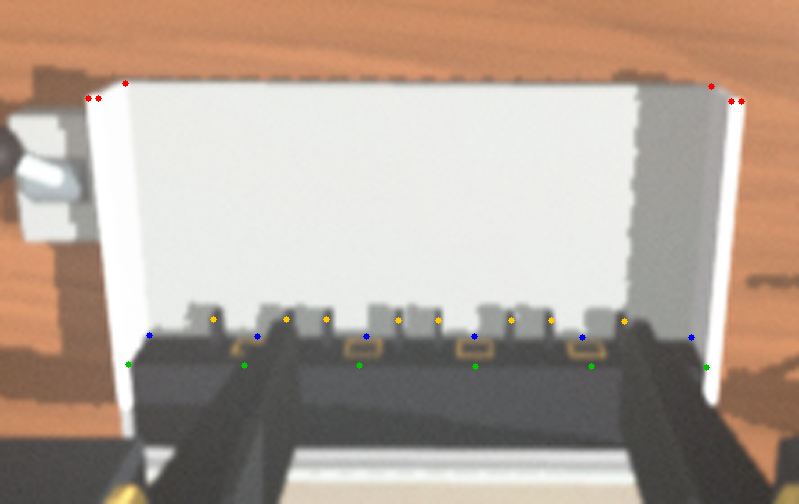

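```bash
python3 -c "
from h import *
s=sensors.observe();print(s['t'],np.round(s['position'],1),np.degrees(np.arctan2(-s['eef_rot'][0][1],s['eef_rot'][1][1])),s['q'])"
```

```text
8.05 [475.9  69.9 368.4] 6.486190007827478 [ 8.36031928e-03  1.48142612e-01  1.65565062e+00  3.11477160e-05
  1.33812510e+00 -1.67564858e+00]
```

```bash
python3 -m pendant '[[[-1.5,2.5,-2,-1,6],[-3,5,-4,-2,6],[-4.5,7.5,-7,-3,6],[-6,10,-10,-3,6],[-7.5,13,-13,-3,6],[-9,16,-16,-3,6],[-10.5,19,-19,-3,6],[-11.8,21.9,-22,-3,6],[-11.8,21.9,-25,-3,6],[-11.8,21.9,-28,-3,6],[-11.8,21.9,-31,-3,6],[-11.8,21.9,-31,-3,6],[-11.8,21.9,-33.5,-3,6],[-11.8,21.9,-36.3,-3,6],[-11.8,21.9,-36.3,-3,6],[-11.8,21.9,-36.3,-3,2],[-11.8,21.9,-36.3,-3,2],[-11.8,21.9,-36.3,-3,2],[-11.8,21.9,-36.3,-3,2],[-11.8,21.9,-36.3,-3,2]]]' 25
```

```text
t: 9.72
position: [357.5, 289.3, 6.8]
eef_rot: [[-0.998, -0.061, 0.002], [-0.061, 0.998, 0.001], [-0.002, 0.001, -1.0]]
wrist_force: [-0.1, -0.8, 0.8]
opening: 32.0
grip_force: 0.3
```

```bash
python3 -m pendant '[[[0,0,0,0,2],[0,0,0,0,2],[0,0,3,0,2],[0,0,6,0,2],[0,0,9,0,2],[0,0,12,0,2],[0,0,12,0,2]]]'
python3 - <<'E'
from h import *
s=sensors.observe(); f=grab("wrist"); im=f["color"]; cv2.imwrite("pics/w4.png",im[:,:,::-1])
p=np.array(s["position"]); print(p)
C=np.array([585,59]);c,sn=np.cos(.107),np.sin(.107)
for y in(93,31,-31,-93):
  for x in(-65,5): print(y,x,np.round(C+[x*c-y*sn,x*sn+y*c],1))
E
```

```text
t: 10.3
position: [358.5, 290.0, 130.5]
eef_rot: [[-0.998, -0.061, 0.006], [-0.061, 0.998, 0.004], [-0.007, 0.004, -1.0]]
wrist_force: [0.9, 0.2, -0.9]
opening: 29.7
grip_force: 25.0
[358.46221995 290.01096707 130.48749047]
93 -65 [510.4 144.5]
93 5 [580. 152.]
31 -65 [517.1  82.9]
31 5 [586.7  90.4]
-31 -65 [523.7  21.2]
-31 5 [593.3  28.7]
-93 -65 [530.3 -40.4]
-93 5 [599.9 -32.9]
```

View pics/w4.png

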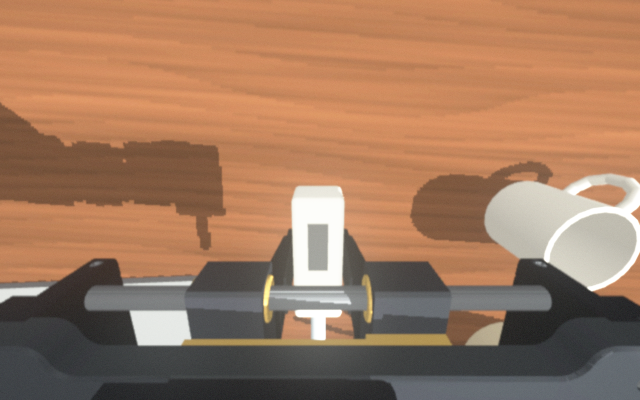

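```bash
cat >> h.py <<'E'
def held(f,s,row_rear,col=318.,tz=24.5):
    p=np.array(s["position"]); R=np.array(s["eef_rot"]); a=back(f,(col,row_rear),p[2]+tz); d=(a-p)@R
    print("rear end in tool: x %.1f y %.1f -> grip centre ahead of TCP by %.1f"%(-d[0],d[1],-d[0]+40))
E
python3 -c "
from h import *
s=sensors.observe();f=grab('wrist')
g=f['color'][:,312:326].astype(int).sum(2).mean(1); print(np.round(g[180:200]).tolist())
held(f,s,187.)
"
```

```text
[465.0, 472.0, 473.0, 471.0, 474.0, 534.0, 631.0, 674.0, 683.0, 684.0, 685.0, 688.0, 688.0, 689.0, 690.0, 692.0, 697.0, 716.0, 738.0, 750.0]
rear end in tool: x -46.2 y -0.1 -> grip centre ahead of TCP by -6.2
```

```bash
python3 -c "
from h import *
s=sensors.observe();f=grab('wrist')
held(f,s,196.5);held(f,s,185.5,tz=-5.5)
"; python3 -m pendant '[[[2,-2,0,1,2],[4,-4,0,2,2],[6,-6,0,2.7,2],[8,-8,0,2.7,2],[10.5,-10.5,0,2.7,2],[13,-12.5,0,2.7,2],[15.2,-14.5,0,2.7,2],[15.2,-14.5,0,2.7,2],[15.2,-14.5,0,2.7,2]]]'
```

```text
rear end in tool: x -40.7 y -0.1 -> grip centre ahead of TCP by -0.7
rear end in tool: x -39.2 y -0.1 -> grip centre ahead of TCP by 0.8
t: 11.2
position: [509.0, 142.9, 123.9]
eef_rot: [[-0.994, -0.106, -0.003], [-0.106, 0.994, -0.0], [0.003, -0.0, -1.0]]
wrist_force: [-0.2, 0.8, -0.6]
opening: 29.9
grip_force: 25.0
```

```bash
python3 -m pendant '[[[0.1,0.1,-3,0,2],[0.1,0.1,-6,0,2],[0.1,0.1,-9,0,2],[0.1,0.1,-10.7,0,2],[0.1,0.1,-10.7,0,2],[0.1,0.1,-10.7,0,2],[1.1,0.2,-10.7,0,2],[2.1,0.3,-10.7,0,2],[3.1,0.4,-10.7,0,2],[4.1,0.5,-10.7,0,2],[5.1,0.6,-10.7,0,2],[5.1,0.6,-10.7,0,2]]]'
```

```text
t: 12.2
position: [562.0, 150.2, 18.5]
eef_rot: [[-0.994, -0.108, 0.001], [-0.108, 0.994, 0.0], [-0.001, 0.0, -1.0]]
wrist_force: [4.9, 0.5, -6.9]
opening: 30.0
grip_force: 25.0
```

```bash
python3 -m pendant '[[[0.7,0.1,0,0,2],[1.4,0.2,0,0,2],[2.0,0.2,0,0,2],[2.2,0.2,0,0,2],[2.3,0.2,0,0,2],[2.3,0.2,0,0,2]]]'
```

```text
t: 12.7
position: [580.4, 152.1, 18.2]
eef_rot: [[-0.994, -0.108, -0.006], [-0.108, 0.994, -0.001], [0.006, 0.0, -1.0]]
wrist_force: [-14.4, 1.5, -2.3]
opening: 30.1
grip_force: 25.0
```

```bash
python3 -m pendant '[[[0,0,0,0,4.5],[0,0,0,0,4.5],[0,0,0,0,4.5],[0,0,0,0,4.5],[0,0,3,0,4.5],[0,0,7,0,4.5],[0,0,11,0,4.5],[-3,0,15,0,4.5],[-6,0,19,0,5],[-9,0,23,0,6],[-11,-2,27,0,6],[-11,-5,31,0,6],[-11,-8,35,0,6],[-11,-8,35,0,6],[-11,-8,35,0,6]]]'
python3 - <<'E'
from h import *
f=grab("wrist"); cv2.imwrite("pics/w5.png",f["color"][:,:,::-1])
for d in models.regions_of(f,"probe0"):
    if d["p"]<.3: continue
    m=d["mask"]; c,y=yaw0(f,m,15); q,e=fit([(f,m.astype(np.float32))],PROBE,[*c,y,15],False)
    q2,e2=fit([(f,m.astype(np.float32))],PROBE,[q[0],q[1],q[2],27],False)
    print(round(d["p"],2),np.round(d["box"]),np.round(q,2),round(e,2),np.round(q2,2))
print(np.round(sensors.observe()["position"],1))
E
```

```text
t: 13.95
position: [474.0, 69.6, 375.4]
eef_rot: [[-0.994, -0.106, 0.011], [-0.107, 0.994, -0.001], [-0.011, -0.002, -1.0]]
wrist_force: [0.3, 0.6, -0.1]
opening: 59.9
grip_force: 0.0
0.98 [ 29. 123.  74. 185.] [ 5.0206e+02 -4.2820e+02  2.7000e-01  1.5000e+01] 0.08 [ 5.0036e+02 -4.1685e+02  2.8000e-01  2.7000e+01]
0.8 [346. 193. 366. 235.] [5.8310e+02 1.5484e+02 1.5000e-01 1.5000e+01] 0.19 [5.7855e+02 1.5163e+02 1.6000e-01 2.7000e+01]
0.61 [ 88.  42. 143. 120.] [ 363.63 -297.32    0.4    15.  ] 0.09 [ 364.19 -289.66    0.4    27.  ]
0.56 [469. 162. 495. 224.] [4.9582e+02 3.9229e+02 2.6000e-01 1.5000e+01] 0.14 [4.9412e+02 3.8488e+02 2.6000e-01 2.7000e+01]
[473.3  71.3 370.2]
```

View pics/w5.png

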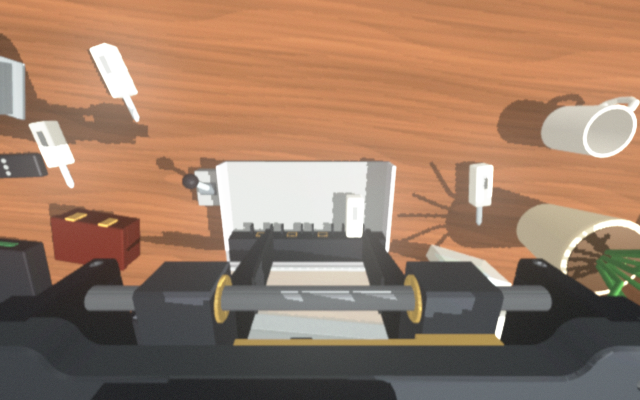

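Run:
```python
from h import *
fs,fc,fw=grab("side"),grab("scene"),grab("wrist")
cyl=lambda r,h:[np.array([[r*np.cos(a),r*np.sin(a),z] for a in np.linspace(0,6.28,24) for z in(0,h)])]
M={"planter":(cyl(70,140),[600,560,0,0]),"photo_block":([box(-15,15,-65,65,0,90)],[670,390,.3,0]),"mug":(cyl(40,90),[420,500,0,0])}
for n,(m,q) in M.items():
    for f,k in((fs,"s"),(fc,"c"),(fw,"w")):
        for d in models.regions_of(f,n)[:1]:
            c=back(f,[(d["box"][0]+d["box"][2])/2,(d["box"][1]+d["box"][3])/2],50); r,e=fit([(f,d["mask"].astype(np.float32))],m,[c[0],c[1],q[2],0],False)
            print(n,k,round(d["p"],2),np.round(d["box"]),np.round(r,2),round(e,2))
```

```text
planter s 0.8 [204.  76. 258. 150.] [588.82 580.84   0.63   0.  ] 0.22
planter c 0.67 [367. 274. 424. 350.] [5.5383e+02 5.3533e+02 3.0000e-02 0.0000e+00] 0.2
planter w 0.78 [515. 208. 640. 294.] [5.6787e+02 5.7956e+02 1.9000e-01 0.0000e+00] 0.18
photo_block s 0.74 [270. 119. 294. 159.] [ 6.6046e+02  3.8719e+02 -2.1000e-01  0.0000e+00] 0.04
photo_block c 0.79 [325. 275. 348. 330.] [ 6.6315e+02  3.9547e+02 -2.1000e-01  0.0000e+00] 0.05
photo_block w 0.9 [425. 248. 504. 284.] [ 6.5265e+02  3.8921e+02 -3.3000e-01  0.0000e+00] 0.78
mug s 0.83 [172. 139. 210. 171.] [3.7024e+02 5.1527e+02 9.0000e-02 0.0000e+00] 0.14
mug w 0.87 [543.  98. 639. 161.] [3.7230e+02 5.2588e+02 5.0000e-02 0.0000e+00] 0.08
```

```bash
python3 -m pendant '[[[0.2,3,-2,2,6],[0.5,6,-4,4,6],[0.8,9.5,-6,6,6],[1,13,-8,8,6],[1.3,16.5,-10,9,6],[1.6,20,-12,9,6],[1.9,23.5,-14,9,6],[2.2,27,-16,9,6],[2.2,30,-18,9,6],[2.2,31.9,-21,9,6],[2.2,31.9,-24,9,6],[2.2,31.9,-27,9,6],[2.2,31.9,-30,9,6],[2.2,31.9,-33,9,6],[2.2,31.9,-36.3,9,6],[2.2,31.9,-36.3,9,6],[2.2,31.9,-36.3,9,2],[2.2,31.9,-36.3,9,2],[2.2,31.9,-36.3,9,2],[2.2,31.9,-36.3,9,2]]]' 25; python3 -m pendant '[[[0,0,0,0,2],[0,0,0,0,2],[0,0,0,0,2],[0,0,3,0,2],[0,0,6,0,2],[0,0,9,0,2],[0,0,12,0,2],[0,0,12,0,2],[0,0,12,0,2],[0,0,12,0,2]]]'
python3 - <<'E'
from h import *
s=sensors.observe();f=grab('wrist')
g=f['color'][:,312:326].astype(int).sum(2).mean(1); print(np.round(g[170:215]).tolist())
held(f,s,196.5); print(np.round(s["position"],1))
E
```

```text
t: 16.32
position: [495.2, 391.1, 6.1]
eef_rot: [[-0.965, -0.262, 0.001], [-0.262, 0.965, 0.0], [-0.001, 0.0, -1.0]]
wrist_force: [0.1, 0.8, -0.4]
opening: 38.7
grip_force: 0.0
t: 17.15
position: [494.6, 390.7, 125.0]
eef_rot: [[-0.965, -0.262, -0.001], [-0.262, 0.965, -0.0], [0.001, -0.0, -1.0]]
wrist_force: [0.7, 0.6, -1.9]
opening: 29.8
grip_force: 24.9
[359.0, 363.0, 363.0, 362.0, 364.0, 364.0, 366.0, 365.0, 362.0, 360.0, 359.0, 359.0, 389.0, 470.0, 534.0, 558.0, 564.0, 567.0, 568.0, 570.0, 571.0, 573.0, 574.0, 584.0, 614.0, 654.0, 681.0, 690.0, 693.0, 696.0, 699.0, 700.0, 700.0, 700.0, 699.0, 699.0, 701.0, 700.0, 700.0, 701.0, 700.0, 701.0, 699.0, 700.0, 701.0]
rear end in tool: x -40.8 y -0.1 -> grip centre ahead of TCP by -0.8
[494.6 390.7 125. ]
```

```bash
python3 -m pendant '[[[0,-3,0,-2,2],[0,-6,0,-4,2],[0.3,-9.5,0,-6,2],[0.6,-13,0,-8,2],[1,-16.5,0,-9.1,2],[1.3,-20,0,-9.1,2],[1.6,-23.5,0,-9.1,2],[2,-27,0,-9.1,2],[2.3,-30,0,-9.1,2],[2.3,-30.8,0,-9.1,2],[2.3,-30.8,0,-9.1,2],[2.3,-30.8,-3,-9.1,2],[2.3,-30.8,-6,-9.1,2],[2.3,-30.8,-9,-9.1,2],[2.3,-30.8,-10.7,-9.1,2],[2.3,-30.8,-10.7,-9.1,2],[2.3,-30.8,-10.7,-9.1,2]]]'
```

```text
t: 18.62
position: [517.1, 84.3, 17.2]
eef_rot: [[-0.994, -0.107, -0.003], [-0.107, 0.994, 0.0], [0.003, 0.0, -1.0]]
wrist_force: [0.2, 0.6, -0.4]
opening: 30.3
grip_force: 25.0
```

```bash
python3 -m pendant '[[[1,0.1,0,0,2],[2,0.2,0,0,2],[3,0.3,0,0,2],[4,0.4,0,0,2],[5,0.5,0,0,2],[5.6,0.6,0,0,2],[6.2,0.7,0,0,2],[6.8,0.7,0,0,2],[7.2,0.8,0,0,2],[7.4,0.8,0,0,2],[7.4,0.8,0,0,2]]]'
```

```text
t: 19.53
position: [589.1, 91.1, 18.0]
eef_rot: [[-0.994, -0.107, -0.008], [-0.107, 0.994, -0.0], [0.008, 0.0, -1.0]]
wrist_force: [-15.0, -1.8, -2.6]
opening: 29.8
grip_force: 25.0
```

```bash
python3 -m pendant '[[[0,0,0,0,4.5],[0,0,0,0,4.5],[0,0,0,0,4.5],[0,0,0,0,4.5],[0,0,3,0,4.5],[0,0,7,0,4.5],[0,0,11,0,4.5],[-3,0,15,0,4.5],[-6,0,19,0,5],[-9,-3,23,0,6],[-11.9,-6,26,0,6],[-11.9,-9,28,0,6],[-11.9,-12,30,0,6],[-11.9,-12,30,0,6],[-11.9,-12,30,0,6],[-11.9,-12,30,0,6]]]'
cat > look.py <<'E'
from h import *
import sys
f=grab("wrist"); cv2.imwrite(f"pics/{sys.argv[1]}.png",f["color"][:,:,::-1])
for d in models.regions_of(f,"probe0"):
    if d["p"]<.3: continue
    m=d["mask"]; c,y=yaw0(f,m,15); z=27 if abs(c[0]-590)<60 and -80<c[1]<190 else 15
    q,e=fit([(f,m.astype(np.float32))],PROBE,[*c,y,z],False)
    print(round(d["p"],2),np.round(d["box"]),np.round(q,2),round(e,2))
print(np.round(sensors.observe()["position"],1))
E
python3 look.py w6
```

```text
t: 20.87
position: [473.2, -29.7, 319.6]
eef_rot: [[-0.995, -0.104, 0.003], [-0.104, 0.995, -0.0], [-0.003, -0.001, -1.0]]
wrist_force: [0.7, 0.9, -0.1]
opening: 60.0
grip_force: 0.0
0.95 [370. 209. 391. 246.] [5.7996e+02 9.4910e+01 3.7000e-01 2.7000e+01] 0.49
0.89 [ 57. 129. 103. 203.] [ 5.0187e+02 -4.2830e+02  2.5000e-01  1.5000e+01] 0.07
0.73 [132.  46. 183. 131.] [ 363.81 -298.36    0.39   15.  ] 0.09
0.59 [401. 212. 428. 258.] [5.8010e+02 1.5351e+02 1.5000e-01 2.7000e+01] 0.21
[472.9 -28.5 318.1]
```

```bash
python3 -m pendant '[[[-1.2,-3,-1,4,6],[-2.4,-6,-3,8,6],[-3.6,-9,-5,12,6],[-5,-12,-7,16.4,6],[-6.2,-15,-9,16.4,6],[-7.4,-18,-11,16.4,6],[-8.6,-21,-13,16.4,6],[-9.8,-24,-15,16.4,6],[-10.9,-26.9,-17,16.4,6],[-10.9,-26.9,-20,16.4,6],[-10.9,-26.9,-23,16.4,6],[-10.9,-26.9,-26,16.4,6],[-10.9,-26.9,-29,16.4,6],[-10.9,-26.9,-31.3,16.4,6],[-10.9,-26.9,-31.3,16.4,6],[-10.9,-26.9,-31.3,16.4,2],[-10.9,-26.9,-31.3,16.4,2],[-10.9,-26.9,-31.3,16.4,2],[-10.9,-26.9,-31.3,16.4,2],[-10.9,-26.9,-31.3,16.4,2]]]' 25; python3 -m pendant '[[[0,0,0,0,2],[0,0,0,0,2],[0,0,0,0,2],[0,0,3,0,2],[0,0,6,0,2],[0,0,9,0,2],[0,0,12,0,2],[0,0,12,0,2],[0,0,12,0,2],[0,0,12,0,2]]]'
cat > hl.py <<'E'
from h import *
s=sensors.observe();f=grab('wrist')
g=f['color'][:,312:326].astype(int).sum(2).mean(1); print(np.round(g[170:215]).tolist())
held(f,s,196.5); print(np.round(s["position"],1))
E
python3 hl.py
```

```text
t: 22.63
position: [368.3, -292.4, 4.2]
eef_rot: [[-0.927, -0.374, -0.018], [-0.374, 0.927, -0.021], [0.024, -0.013, -1.0]]
wrist_force: [0.7, -0.5, -0.2]
opening: 32.0
grip_force: 0.3
t: 23.47
position: [370.6, -289.0, 123.2]
eef_rot: [[-0.929, -0.369, -0.025], [-0.368, 0.929, -0.028], [0.034, -0.017, -0.999]]
wrist_force: [0.2, 0.1, -0.8]
opening: 29.7
grip_force: 25.0
[475.0, 480.0, 481.0, 483.0, 485.0, 530.0, 634.0, 681.0, 690.0, 692.0, 694.0, 695.0, 696.0, 698.0, 706.0, 728.0, 746.0, 754.0, 756.0, 758.0, 759.0, 760.0, 760.0, 760.0, 760.0, 760.0, 760.0, 760.0, 760.0, 760.0, 760.0, 760.0, 760.0, 760.0, 760.0, 760.0, 760.0, 760.0, 760.0, 760.0, 760.0, 755.0, 702.0, 571.0, 516.0]
rear end in tool: x -40.5 y -0.2 -> grip centre ahead of TCP by -0.5
[ 370.6 -289.   123.2]
```

```bash
python3 -m pendant '[[[1.5,3,0,-4,2],[3,6,0,-8,2],[4.5,9,0,-12,2],[6,12,0,-16.4,2],[7.5,15,0,-16.4,2],[9,18,0,-16.4,2],[10.5,21,0,-16.4,2],[12,24,0,-16.4,2],[13.5,27,0,-16.4,2],[15,30,0,-16.4,2],[16.7,32,0,-16.4,2],[16.7,32,0,-16.4,2],[16.7,32,0,-16.4,2],[16.7,32,0,-16.4,2]]]'; python3 hl.py
```

```text
t: 24.68
position: [537.0, 30.4, 122.3]
eef_rot: [[-0.995, -0.091, -0.035], [-0.091, 0.996, -0.02], [0.036, -0.017, -0.999]]
wrist_force: [0.5, -0.2, -1.2]
opening: 30.0
grip_force: 25.0
[668.0, 668.0, 669.0, 669.0, 670.0, 664.0, 644.0, 631.0, 628.0, 632.0, 634.0, 636.0, 637.0, 643.0, 675.0, 741.0, 764.0, 765.0, 765.0, 765.0, 765.0, 765.0, 765.0, 765.0, 765.0, 765.0, 757.0, 744.0, 739.0, 737.0, 737.0, 737.0, 738.0, 738.0, 738.0, 738.0, 738.0, 738.0, 737.0, 737.0, 736.0, 723.0, 643.0, 513.0, 466.0]
rear end in tool: x -40.3 y -0.1 -> grip centre ahead of TCP by -0.3
[537.   30.4 122.3]
```

```bash
python3 -m pendant '[[[-0.6,-0.8,0,0.9,2],[-0.6,-0.8,-2,0.9,2],[-0.6,-0.8,-5,0.9,2],[-0.6,-0.8,-8,0.9,2],[-0.6,-0.8,-9.5,0.9,2],[-0.6,-0.8,-10.4,0.9,2],[-0.6,-0.8,-10.4,0.9,2],[-0.6,-0.8,-10.4,0.9,2],[-0.6,-0.8,-10.4,0.9,2]]]'; python3 hl.py; python3 -c "
from h import *
f=grab('wrist');cv2.imwrite('pics/w7.png',f['color'][:,:,::-1])"
```

```text
t: 25.48
position: [532.4, 22.4, 20.6]
eef_rot: [[-0.994, -0.106, -0.03], [-0.106, 0.994, -0.021], [0.032, -0.018, -0.999]]
wrist_force: [-0.7, -0.1, -0.1]
opening: 29.5
grip_force: 25.0
[402.0, 382.0, 356.0, 336.0, 336.0, 405.0, 537.0, 602.0, 618.0, 622.0, 623.0, 626.0, 627.0, 633.0, 668.0, 740.0, 764.0, 765.0, 765.0, 765.0, 765.0, 765.0, 765.0, 765.0, 764.0, 753.0, 739.0, 734.0, 734.0, 734.0, 735.0, 734.0, 734.0, 734.0, 734.0, 734.0, 734.0, 734.0, 734.0, 734.0, 732.0, 715.0, 601.0, 469.0, 443.0]
rear end in tool: x -40.4 y -0.1 -> grip centre ahead of TCP by -0.4
[532.4  22.4  20.6]
```

View pics/w7.png

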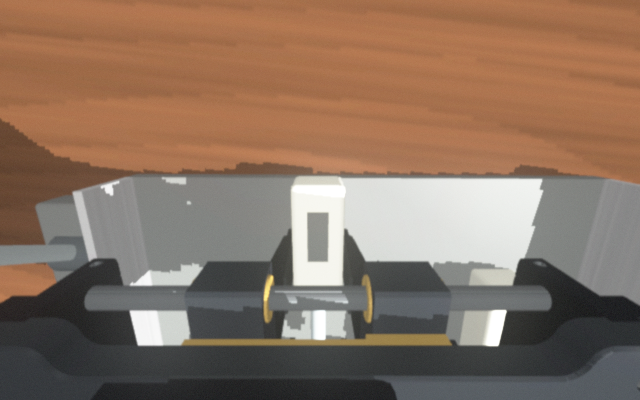

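```bash
python3 -m pendant '[[[0,0,-0.3,0,2],[1,0.1,-0.3,0,2],[2,0.2,-0.3,0,2],[3,0.3,-0.3,0,2],[4,0.4,-0.3,0,2],[5,0.5,-0.3,0,2],[5.5,0.6,-0.3,0,2],[6,0.6,-0.3,0,2],[6.4,0.7,-0.3,0,2],[6.6,0.7,-0.3,0,2],[6.6,0.7,-0.3,0,2]]]'
```

```text
t: 26.5
position: [598.1, 29.7, 16.7]
eef_rot: [[-0.994, -0.107, -0.031], [-0.106, 0.994, -0.021], [0.033, -0.017, -0.999]]
wrist_force: [0.3, 0.3, -0.7]
opening: 29.9
grip_force: 25.0
```

```bash
python3 -m pendant '[[[0.2,0,0,0,2],[0.4,0,0,0,2],[0.4,0,0,0,2]]]'
```

```text
t: 26.75
position: [599.8, 29.8, 16.5]
eef_rot: [[-0.994, -0.107, -0.037], [-0.106, 0.994, -0.021], [0.039, -0.017, -0.999]]
wrist_force: [-9.0, -0.1, 4.7]
opening: 29.8
grip_force: 25.0
```

```bash
python3 -m pendant '[[[0.1,0,0,0,2],[0.1,0,0,0,4.5],[0.1,0,0,0,4.5],[0.1,0,0,0,4.5],[0.1,0,0,0,4.5],[0,0,3,0,4.5],[0,0,7,0,4.5],[0,0,11,0,4.5],[-3,0,15,0,4.5],[-6,-2,19,0,5],[-9,-4,23,0,6],[-11.9,-6,26,0,6],[-12.7,-9,28,0,6],[-12.7,-12,30,0,6],[-12.7,-12,30,0,6],[-12.7,-12,30,0,6],[-12.7,-12,30,0,6]]]'; python3 look.py w8
```

```text
t: 28.17
position: [474.9, -90.8, 317.0]
eef_rot: [[-0.994, -0.105, -0.03], [-0.104, 0.994, -0.021], [0.032, -0.018, -0.999]]
wrist_force: [0.4, -0.1, -0.0]
opening: 60.1
grip_force: 0.0
0.8 [406. 219. 428. 264.] [5.8563e+02 9.1120e+01 1.3000e-01 2.7000e+01] 0.26
0.77 [372. 221. 391. 250.] [577.71  36.68   0.65  27.  ] 0.58
0.61 [103. 141. 146. 210.] [ 5.0134e+02 -4.2801e+02  2.8000e-01  1.5000e+01] 0.07
0.6 [437. 222. 467. 261.] [5.8006e+02 1.5284e+02 1.2000e-01 2.7000e+01] 0.28
[474.9 -89.6 315.8]
```

View pics/w8.png

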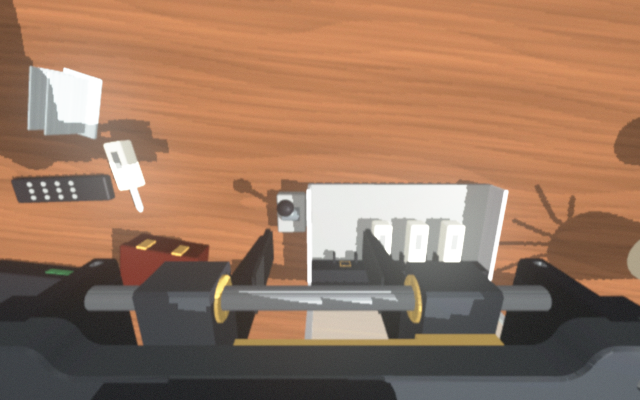

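```bash
python3 -m pendant '[[[0.3,-3,-1,2,6],[0.6,-6.5,-3,4,6],[0.9,-10,-5,6,6],[1.2,-13.5,-7,8,6],[1.5,-17,-9,9.5,6],[1.8,-20.5,-11,9.5,6],[2.1,-24,-13,9.5,6],[2.4,-27.5,-15,9.5,6],[2.6,-31,-17,9.5,6],[2.6,-33.8,-19,9.5,6],[2.6,-33.8,-22,9.5,6],[2.6,-33.8,-25,9.5,6],[2.6,-33.8,-28,9.5,6],[2.6,-33.8,-31,9.5,6],[2.6,-33.8,-31,9.5,6],[2.6,-33.8,-31,9.5,2],[2.6,-33.8,-31,9.5,2],[2.6,-33.8,-31,9.5,2],[2.6,-33.8,-31,9.5,2],[2.6,-33.8,-31,9.5,2]]]' 25; python3 -m pendant '[[[0,0,0,0,2],[0,0,0,0,2],[0,0,0,0,2],[0,0,3,0,2],[0,0,6,0,2],[0,0,9,0,2],[0,0,12,0,2],[0,0,12,0,2],[0,0,12,0,2],[0,0,12,0,2]]]'
python3 hl.py
```

```text
t: 29.93
position: [501.2, -428.0, 6.8]
eef_rot: [[-0.963, -0.27, -0.028], [-0.269, 0.963, -0.026], [0.034, -0.017, -0.999]]
wrist_force: [0.5, -1.4, 0.5]
opening: 32.0
grip_force: 0.6
t: 30.77
position: [500.6, -428.0, 126.0]
eef_rot: [[-0.963, -0.269, -0.028], [-0.269, 0.963, -0.025], [0.034, -0.017, -0.999]]
wrist_force: [-0.3, 0.1, -1.6]
opening: 29.7
grip_force: 24.9
[485.0, 484.0, 486.0, 484.0, 485.0, 486.0, 487.0, 488.0, 490.0, 490.0, 491.0, 484.0, 480.0, 473.0, 481.0, 545.0, 646.0, 688.0, 694.0, 698.0, 698.0, 700.0, 702.0, 702.0, 705.0, 720.0, 740.0, 753.0, 757.0, 758.0, 760.0, 760.0, 760.0, 760.0, 760.0, 760.0, 760.0, 760.0, 760.0, 760.0, 760.0, 760.0, 760.0, 760.0, 760.0]
rear end in tool: x -40.4 y -0.2 -> grip centre ahead of TCP by -0.4
[ 500.6 -428.   126. ]
```

```bash
python3 -m pendant '[[[0,1,3,-2,2],[0.3,4,5,-4,2],[0.6,7.5,6,-6,2],[0.9,11,6,-8,2],[1.2,14.5,6,-9.4,2],[1.5,18,6,-9.4,2],[1.8,21.5,6,-9.4,2],[2.1,25,6,-9.4,2],[2.4,28.5,6,-9.4,2],[2.7,32,6,-9.4,2],[3,35.5,6,-9.4,2],[3,38.7,6,-9.4,2],[3,38.7,6,-9.4,2],[3,38.7,3,-9.4,2],[3,38.7,0,-9.4,2],[3,38.7,-3,-9.4,2],[3,38.7,-6,-9.4,2],[3,38.7,-9,-9.4,2],[3,38.7,-10.7,-9.4,2],[3,38.7,-10.7,-9.4,2]]]'; python3 -m pendant '[[[0,0,0,0,2],[0,0,0,0,2]]]'; python3 -c "
from h import *
p=np.array(sensors.observe()['position'])[:2]-[585,59];c,s=np.cos(.107),np.sin(.107);print(p@[c,s],p@[-s,c])"
```

```text
t: 32.48
position: [529.3, -41.4, 15.8]
eef_rot: [[-0.993, -0.108, -0.037], [-0.108, 0.994, -0.02], [0.039, -0.016, -0.999]]
wrist_force: [-0.0, -0.1, -1.2]
opening: 30.1
grip_force: 25.0
t: 32.65
position: [530.6, -41.5, 19.0]
eef_rot: [[-0.994, -0.108, -0.033], [-0.108, 0.994, -0.021], [0.035, -0.017, -0.999]]
wrist_force: [0.0, -0.1, -0.3]
opening: 29.8
grip_force: 25.0
-64.80464669986226 -94.1265688951845
```

```bash
python3 -m pendant '[[[1,0.2,0,0,2],[2,0.3,0,0,2],[3,0.4,0,0,2],[4,0.5,0,0,2],[5,0.6,0,0,2],[5.6,0.7,0,0,2],[6.2,0.7,0,0,2],[6.8,0.8,0,0,2],[7.2,0.8,0,0,2],[7.3,0.8,0,0,2],[7.3,0.8,0,0,2]]]'
```

```text
t: 33.57
position: [603.5, -33.0, 19.0]
eef_rot: [[-0.994, -0.109, -0.033], [-0.108, 0.994, -0.021], [0.035, -0.017, -0.999]]
wrist_force: [-2.0, 1.1, -11.3]
opening: 29.9
grip_force: 25.0
```

```bash
python3 -m pendant '[[[0,0,0,0,2]]]'; python3 hl.py; python3 -c "
from h import *
f=grab('wrist');cv2.imwrite('pics/w9.png',f['color'][120:,:,::-1])"
```

```text
t: 33.65
position: [603.6, -33.1, 19.2]
eef_rot: [[-0.994, -0.109, -0.033], [-0.108, 0.994, -0.021], [0.035, -0.017, -0.999]]
wrist_force: [-2.8, 1.0, -10.8]
opening: 30.4
grip_force: 25.0
[568.0, 567.0, 560.0, 536.0, 505.0, 451.0, 402.0, 376.0, 385.0, 435.0, 494.0, 522.0, 530.0, 530.0, 532.0, 533.0, 536.0, 535.0, 538.0, 539.0, 577.0, 676.0, 740.0, 760.0, 764.0, 762.0, 749.0, 712.0, 676.0, 667.0, 665.0, 666.0, 665.0, 664.0, 665.0, 664.0, 665.0, 665.0, 666.0, 665.0, 664.0, 664.0, 666.0, 664.0, 664.0]
rear end in tool: x -40.4 y -0.1 -> grip centre ahead of TCP by -0.4
[603.6 -33.1  19.2]
```

View pics/w9.png

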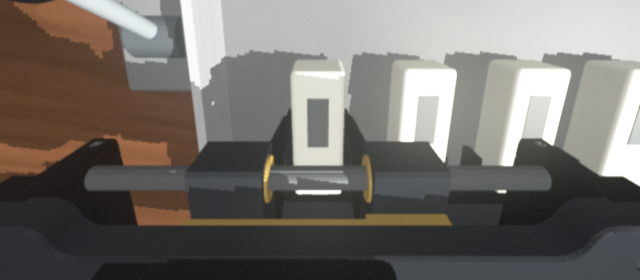

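All four rear ends line up at about row 62 of this crop, so the last probe slid back in the grip as it seated home. I'll release and check.

```bash
python3 -m pendant '[[[0,0,0,0,4.5],[0,0,0,0,4.5],[0,0,0,0,4.5],[0,0,0,0,4.5],[0,0,3,0,4.5],[0,0,7,0,4.5],[0,0,11,0,4.5],[-3,0,15,0,4.5],[-6,2,19,0,5],[-9,5,23,0,6],[-12,8,26,0,6],[-14,11,29,0,6],[-14,11,31,0,6],[-14,11,31,0,6],[-14,11,31,0,6]]]'; python3 look.py w10
python3 - <<'E'
import cv2
from h import *
im=cv2.imread("pics/w10.png")[140:290,200:420]; cv2.imwrite("pics/w10c.png",cv2.resize(im,None,fx=3.5,fy=3.5,interpolation=cv2.INTER_CUBIC))
E
```

```text
t: 35.0
position: [463.6, 78.4, 334.5]
eef_rot: [[-0.994, -0.11, -0.023], [-0.11, 0.994, -0.02], [0.025, -0.018, -1.0]]
wrist_force: [0.4, 0.0, 0.2]
opening: 60.1
grip_force: 0.0
0.93 [313. 211. 330. 259.] [5.8592e+02 9.2070e+01 1.2000e-01 2.7000e+01] 0.2
0.82 [342. 213. 367. 258.] [5.7980e+02 1.5275e+02 1.1000e-01 2.7000e+01] 0.16
0.74 [277. 213. 296. 255.] [5.9422e+02 3.0040e+01 9.0000e-02 2.7000e+01] 0.18
0.64 [240. 213. 263. 253.] [ 5.9845e+02 -3.5640e+01 -1.0000e-02  2.7000e+01] 0.37
[464.   76.9 330.4]
```

View pics/w10c.png

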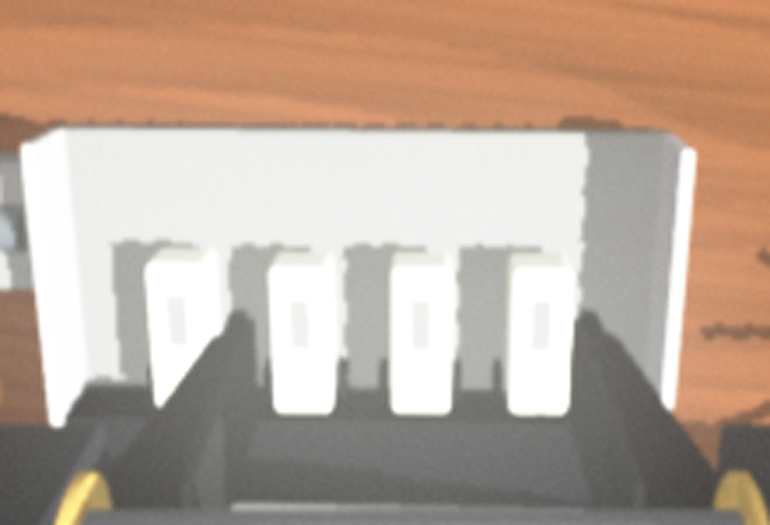

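All four probes are aligned and seated in the case. Next I'll regrip the tab and shut the lid.

```bash
python3 -m pendant '[[[3,0,1.5,0,6],[6.5,0,2,0,6],[10,0,2,0,6],[13.5,0,2,0,6],[17,0,2,0,6],[20.5,-0.3,2,0,6],[23.1,-0.7,2,0,6],[23.1,-0.7,2,0,6],[23.1,-0.7,-1,0,6],[23.1,-0.7,-4,0,6],[23.1,-0.7,-6.1,0,6],[23.1,-0.7,-6.1,0,6],[23.1,-0.7,-6.1,0,2],[23.1,-0.7,-6.1,0,2],[23.1,-0.7,-6.1,0,2],[23.1,-0.7,-6.1,0,2],[23.1,-0.7,-6.1,0,2],[23.1,-0.7,-6.1,0,2],[23.1,-0.7,-6.1,0,2]]]' 25
```

```text
t: 36.68
position: [695.1, 70.6, 269.7]
eef_rot: [[-0.994, -0.109, -0.03], [-0.108, 0.994, -0.019], [0.032, -0.016, -0.999]]
wrist_force: [-0.9, 4.4, 4.9]
opening: 29.5
grip_force: 25.0
```

```bash
python3 -c "
import math
a0=1.615
for k in range(1,22):
    a=a0-.0775*k;d=23*(math.cos(a0)-math.cos(a));print(k,round(a,2),round(d*.994,1),round(d*.107,1),round(23*(math.sin(a)-math.sin(a0)),1))"
```

```text
1 1.54 -1.8 -0.2 0.0
2 1.46 -3.5 -0.4 -0.1
3 1.38 -5.3 -0.6 -0.4
4 1.3 -7.0 -0.8 -0.8
5 1.23 -8.7 -0.9 -1.3
6 1.15 -10.3 -1.1 -2.0
7 1.07 -11.9 -1.3 -2.8
8 0.99 -13.5 -1.4 -3.7
9 0.92 -14.9 -1.6 -4.7
10 0.84 -16.3 -1.8 -5.9
11 0.76 -17.5 -1.9 -7.1
12 0.69 -18.7 -2.0 -8.4
13 0.61 -19.8 -2.1 -9.8
14 0.53 -20.7 -2.2 -11.4
15 0.45 -21.6 -2.3 -12.9
16 0.38 -22.3 -2.4 -14.6
17 0.3 -22.9 -2.5 -16.2
18 0.22 -23.3 -2.5 -18.0
19 0.14 -23.6 -2.5 -19.7
20 0.06 -23.8 -2.6 -21.5
21 -0.01 -23.9 -2.6 -23.3
```

```bash
python3 -m pendant '[[[-1.8,-0.2,0,0,2],[-3.5,-0.4,-0.1,0,2],[-5.3,-0.6,-0.4,0,2],[-7,-0.8,-0.8,0,2],[-8.7,-0.9,-1.3,0,2],[-10.3,-1.1,-2,0,2],[-11.9,-1.3,-2.8,0,2],[-13.5,-1.4,-3.7,0,2],[-14.9,-1.6,-4.7,0,2],[-16.3,-1.8,-5.9,0,2]]]'
```

```text
t: 37.52
position: [531.8, 53.3, 209.8]
eef_rot: [[-0.994, -0.108, -0.029], [-0.108, 0.994, -0.018], [0.031, -0.015, -0.999]]
wrist_force: [3.6, 16.5, -2.7]
opening: 30.0
grip_force: 25.0
```

```bash
python3 -m pendant '[[[-1.2,-0.1,-1.2,0,2],[-2.4,-0.2,-2.5,0,2],[-3.5,-0.3,-3.9,0,2],[-4.4,-0.4,-5.5,0,2],[-5.3,-0.5,-7,0,2],[-6,-0.6,-8.7,0,2],[-6.6,-0.7,-10.3,0,2],[-7,-0.7,-12.1,0,2],[-7.3,-0.7,-13.8,0,2],[-7.5,-0.8,-15.6,0,2],[-7.6,-0.8,-17,0,2],[-7.6,-0.8,-17.3,0,2],[-7.6,-0.8,-17.3,0,2]]]'
```

```text
t: 38.6
position: [456.2, 45.0, 36.9]
eef_rot: [[-0.994, -0.108, -0.031], [-0.108, 0.994, -0.02], [0.033, -0.016, -0.999]]
wrist_force: [-0.0, 20.0, 1.2]
opening: 29.7
grip_force: 25.0
```

```bash
python3 -m pendant '[[[0,0.1,-0.3,0,2],[0,0.1,-0.6,0,2],[0,0.1,-0.6,0,2]]]'
```

```text
t: 38.85
position: [457.3, 45.1, 32.4]
eef_rot: [[-0.994, -0.109, -0.028], [-0.108, 0.994, -0.021], [0.03, -0.018, -0.999]]
wrist_force: [-2.3, 9.4, 26.1]
opening: 30.0
grip_force: 25.0
```

```bash
python3 -m pendant '[[[0,0,0.3,0,2],[0,0,0.3,0,6],[0,0,0.3,0,6],[0,0,0.3,0,6],[0,0,0.3,0,6],[0,0,3,0,6],[0,0,7,0,6],[0,0,11,0,6],[0,-3,15,0,5],[0,-6,17,0,3],[0,-6,17,0,0],[0,-6,17,0,0],[0,-6,17,0,0]]]'
python3 - <<'E'
from h import *
f=grab("wrist"); cv2.imwrite("pics/w11.png",f["color"][:,:,::-1])
print(np.round(f["o"]),np.round(sensors.observe()["position"],1))
for d in models.regions_of(f,"switch_tip")[:2]: print(round(d["p"],2),np.round(d["box"]),np.round(back(f,[(d["box"][0]+d["box"][2])/2,(d["box"][1]+d["box"][3])/2],92)))
E
```

```text
t: 39.93
position: [455.5, -15.3, 200.1]
eef_rot: [[-0.994, -0.108, -0.032], [-0.107, 0.994, -0.021], [0.034, -0.017, -0.999]]
wrist_force: [0.3, 0.4, -0.7]
opening: 32.1
grip_force: 0.0
[377. -21. 374.] [455.4 -14.9 199.6]
0.7 [191. 235. 224. 262.] [ 524. -133.   92.]
```

View pics/w11.png

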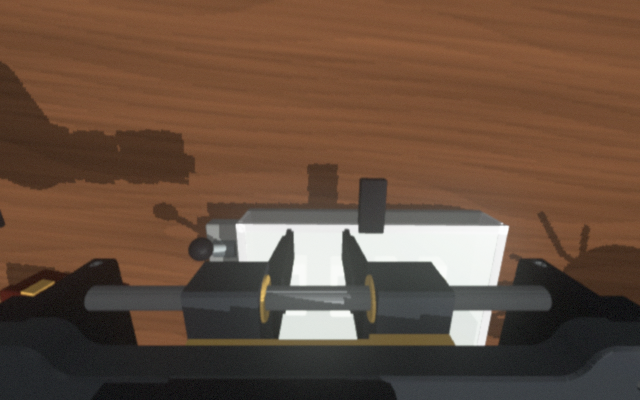

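Run:
```python
from h import *
f=grab("wrist")
a=[back(f,(236,224),61),back(f,(508,226),61)]; print(np.round(a),np.linalg.norm(a[0]-a[1]))
for z in (55,61,67,73,79):
  print(z,np.linalg.norm(back(f,(236,224),z)-back(f,(508,226),z)).round(1),back(f,(372,178.5),z+4).round(1))
c,s=np.cos(.107),np.sin(.107)
P=lambda x,y,z:np.array([585+x*c-y*s,59+x*s+y*c,z])
for A in(0,.05,.1):
  L=lambda r,y,n:P(100-r*np.cos(A)+n*np.sin(A),y,58+r*np.sin(A)+n*np.cos(A))
  print(A,proj(f,np.array([L(200,-160,3),L(200,160,3),L(255,0,7)])).round(1).tolist())
```

```text
[[ 503. -110.   61.]
 [ 469.  210.   61.]] 322.30932012061186
55 328.5 [431.1  42.7  59. ]
61 322.3 [430.1  41.5  65. ]
67 316.1 [429.1  40.3  71. ]
73 309.9 [428.1  39.1  77. ]
79 303.7 [427.   37.8  83. ]
0 [[235.5, 223.4], [505.8, 225.1], [372.8, 179.3]]
0.05 [[233.0, 226.7], [511.3, 228.4], [374.8, 182.2]]
0.1 [[230.3, 230.6], [517.0, 232.5], [377.0, 185.9]]
```

The lid reads about 0 rad, so it is shut. The ball is at about (520,-137), and I'll push it towards the back with closed fingers.

```bash
python3 -m pendant '[[[0,-3.5,0,0,0],[0,-7,0,0,0],[0.8,-10.5,0,0,0],[1.6,-12.6,0,0,0],[1.6,-12.6,-4,0,0],[1.6,-12.6,-8,0,0],[1.6,-12.6,-11.8,0,0],[1.6,-12.6,-11.8,0,0],[1.6,-12.6,-11.8,0,0],[3,-12.5,-11.8,0,0],[4.5,-12.3,-11.8,0,0],[6,-12.2,-11.8,0,0],[7.5,-12,-11.8,0,0],[9,-11.9,-11.8,0,0]]]'
```

```text
t: 41.25
position: [547.5, -133.8, 85.6]
eef_rot: [[-0.994, -0.109, -0.029], [-0.109, 0.994, -0.022], [0.031, -0.019, -0.999]]
wrist_force: [-1.5, 0.2, -0.9]
opening: 0.5
grip_force: 0.5
```

```bash
python3 -m pendant '[[[0.8,0.1,0,0,0],[1.6,0.2,0,0,0],[2.2,0.2,0,0,0],[2.2,0.2,0,0,0],[2.2,0.2,0,0,0]]]'
python3 - <<'E'
from h import *
for n in("wrist","side"):
    f=grab(n)
    for d in models.regions_of(f,"switch_tip")[:2]: print(n,round(d["p"],2),np.round(d["box"]),np.round(back(f,[(d["box"][0]+d["box"][2])/2,(d["box"][1]+d["box"][3])/2],92)))
E
```

```text
t: 41.67
position: [568.0, -132.3, 83.0]
eef_rot: [[-0.994, -0.109, -0.031], [-0.108, 0.994, -0.021], [0.033, -0.018, -0.999]]
wrist_force: [-0.4, 0.4, -0.1]
opening: 0.4
grip_force: 0.0
wrist 0.58 [312. 207. 324. 230.] [ 547. -135.   92.]
side 0.57 [273. 156. 386. 255.] [515. -13.  92.]
side 0.45 [368. 214. 382. 234.] [ 560. -153.   92.]
```

```bash
python3 -m pendant '[[[-3,-0.3,0,0,0],[-6,-0.6,0,0,0],[-9,-0.9,2,0,0],[-12,-0.9,6,0,0],[-12,-0.9,10,0,0],[-12,2,14,0,0],[-12,6,16,0,0],[-12,9,16,0,0],[-12,9,16,0,0],[-12,9,16,0,0]]]'
python3 - <<'E'
from h import *
f=grab("wrist")
cv2.imwrite("pics/w12.png",f["color"][:,:,::-1])
c,s=np.cos(.107),np.sin(.107)
P=lambda x,y,z:[585+x*c-y*s,59+x*s+y*c,z]
for th in(0,.8,1): print(th,proj(f,np.array([P(-50+80*np.sin(th-.5),-190,22+80*np.cos(th-.5))])).round(1))
for d in models.regions_of(f,"switch_tip")[:2]: print(round(d["p"],2),np.round(d["box"]))
A=0
for A in(0,.05):
  L=lambda r,y,n:P(100-r*np.cos(A)+n*np.sin(A),y,58+r*np.sin(A)+n*np.cos(A))
  print(A,proj(f,np.array([L(200,-160,3),L(200,160,3),L(255,0,7)])).round(1).tolist())
E
```

```text
t: 42.7
position: [447.9, -40.8, 243.4]
eef_rot: [[-0.993, -0.112, -0.03], [-0.111, 0.994, -0.021], [0.032, -0.018, -0.999]]
wrist_force: [-0.4, -0.5, -0.4]
opening: 0.5
grip_force: 0.0
0 [[236.2 235.4]]
0.8 [[238.3 281.6]]
1 [[240.5 288.8]]
0.58 [241. 243. 251. 276.]
0 [[264.4, 218.7], [502.7, 220.8], [386.3, 180.2]]
0.05 [[262.9, 221.5], [507.4, 223.7], [388.5, 182.8]]
```

View pics/w12.png

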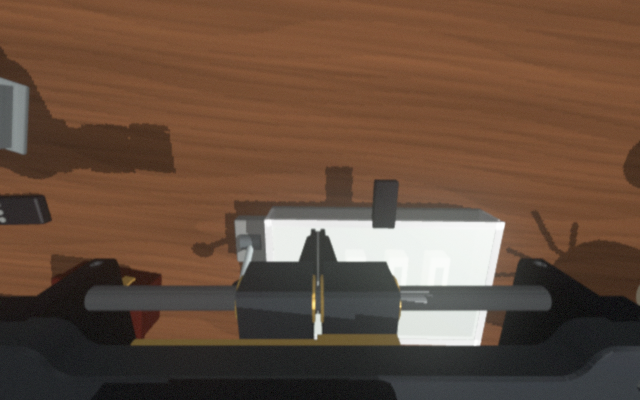

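Run:
```python
from h import *
c,s=np.cos(.107),np.sin(.107)
P=lambda x,y,z:[585+x*c-y*s,59+x*s+y*c,z]
f=grab("side")
for th in(0,.8,.9,1): print(th,proj(f,np.array([P(-50+80*np.sin(th-.5),-190,22+80*np.cos(th-.5))])).round(1))
cv2.imwrite("pics/s13.png",cv2.resize(f["color"][150:270,265:405],None,fx=5,fy=5,interpolation=cv2.INTER_CUBIC)[:,:,::-1])
```

```text
0 [[361.  228.8]]
0.8 [[374.2 215.2]]
0.9 [[375.6 214.4]]
1 [[377.  213.9]]
```

View pics/s13.png

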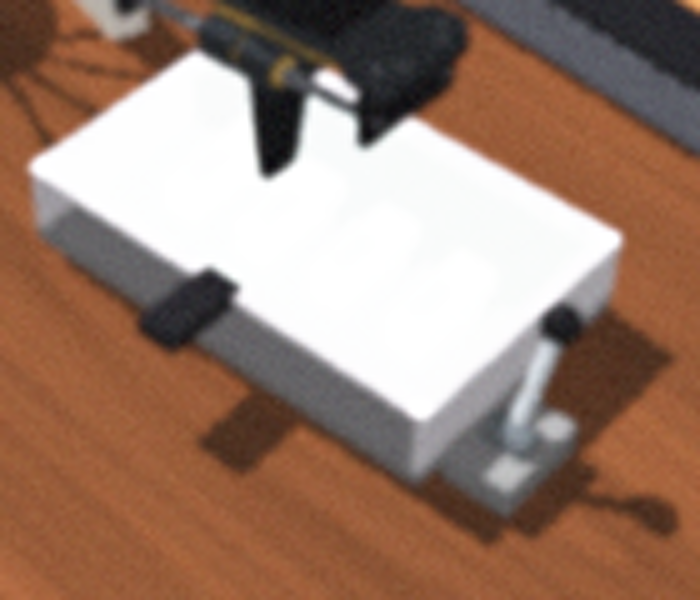

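The ball is at about (377,215) in the side view, which puts the switch at roughly 0.9 to 1.0, so it is on. The lid is shut and the gripper is clear, so I'm handing in.

```bash
python3 -c "
from station import workorder; print(workorder.finish_job())"
```

```text
the job is handed in; nothing more can be done
None
```

I put all four probes home in the case, shut the lid, flipped the switch to on (about 0.9–1.0 rad, read from the side camera) and handed the job in after about 43 s of robot time; the hand-in returned no verdict, so I don't know how it was judged.

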